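Unlock the board contact press and work its pedal

TASK

Draw the red-knobbed locking pin sideways out of the yellow-pedalled board press and lay it in the V notches of the pin rest, about centred, with the shank lying in both notches. Then press the pedal fully down to its stop with the gripper, keep it there for about a second, and let it come all the way back up. Leave the pin in its rest and do not disturb the other things on the bench.

Things in the scene. Friction and masses are not known exactly. Their poses are not given: they have to be found in the camera images.
- press: Fixed board contact press, grey base plate 320 x 120 x 12 mm. Origin on the bench surface; x runs from the pedal-pad end (plate edge at x = -170 mm) to the hinge end (x = +150 mm), y towards the side on which the pin's red knob sticks out. Below the pedal arm the locking pin crosses two upright cheeks. A green board lies in a black nest near the hinge.
- press_bore (a point): Midway between the two bores, on their common axis, which is the press's y axis direction; 88 mm above the bench. The bores are round, 14 mm, through two aluminium cheeks 44 mm long (along x), 8 mm thick, 35 mm either side of this point, top 112 mm above the bench.
- pedal_hinge (a point): On the pedal's hinge axis (parallel to the press's y), 75 mm above the bench, between two lugs 97 mm high.
- pedal (a joint): Pedal angle in rad: 0 at rest (arm rising 0.28 rad towards the pad), growing as it is pressed down, 0.28 at its stop, where the arm is level. A spring brings it back to 0. Pressing at the pad takes about 3 N at the start and 8 N just before the stop, which is rigid. With the pin in the bores it is blocked at about 0.1 rad.
- pedal_pad (a point): Centre of the top face of the black rubber pad at the free end of the yellow pedal arm; moves with the pedal. Pad 60 mm (along the arm) x 70 mm. It lies 250 mm from the hinge axis along the arm and 12 mm above it square to the arm: 156 mm above the bench at rest, 87 mm at the stop. Arm 30 mm wide, 16 mm thick.
- lock_pin: Loose locking pin, about 85 g. Origin at the centre of its red knob (24 mm diameter, 36 mm long). Its axis is its y axis; the steel shank, 10 mm diameter, 95 mm long, leaves the knob towards -y. At the start it lies level in the press's bores with 4 mm play, knob centre about 66 mm from the press's middle plane, 86 mm above the bench; it comes free when drawn about 90 mm along the press's +y.
- pin_mid (a point): Middle of the pin's steel shank, on its axis, 65.5 mm from the knob's centre.
- pin_rest: Fixed pin rest, left of the press: dark base plate 70 x 90 x 12 mm, origin at the centre of its underside. Two aluminium uprights, 8 mm thick, at y = +30 and y = -30 mm, each with a 90 degree V notch open upwards: 45 mm wide at the top (z = 78 mm), vertex at z = 55 mm. The pin lies along the rest's y axis, knob beyond either end.
- rest_notch (a point): Midway between the two V notches, 62 mm above the bench: where the middle of the shank (pin_mid) lies when the pin rests centred in the notches. Same axes as the rest.
- bin: Bystander, fixed: pink open parts bin 120 x 90 x 45 mm; origin at the centre of its underside.
- jar: Bystander, loose: amber jar, 56 mm diameter, 75 mm high; origin at the centre of its underside.
- transformer: Bystander, loose: small dark transformer with copper winding, 50 x 60 x 50 mm; origin at the centre of its underside.
- screwdriver: Bystander, loose: blue-handled screwdriver 190 mm long, lying on the bench along its x axis.
Mind the look-alikes: they are no part of the job. There is more than one size of the lock_pin; the one meant has the size given above. Of the things like the pin_rest, leave any that is blue; of the rest the smaller one is meant.

How it is judged:
By the outcome, as a careful person would: the job done as asked, in the order asked, and still so for the second after the job is handed in, with the robot touching nothing.
It also fails if it takes over 64 s, if anything falls off the work surface, if the arm or the gripper's body presses on something with over 40 N, if the wrist force passes 120 N, or if a joint passes its speed limit or range.

ROBOT

A 6-joint arm with a two-finger parallel gripper is mounted at the origin on the work surface. World frame = base frame: x ahead of the robot, y to its left, z up, the work surface at z = 0. Lengths are in m, angles in rad, forces in N, time in s.
With the tool pointing down it reaches from about 0.325 to 0.875 m from the base axis. Payload 4.4 kg.
Tool frame: the origin (TCP) lies on the centre line of the jaws, within the pads' length; the fingertips stand 19 mm ahead of it and the grasp point (between the pads) is the TCP (bot.tip_reach is the distance from the TCP to the fingertips, in m); z points along the fingers, y is the line along which they close (so a half turn about z gives the same grasp; the last joint's range is limited). The gripper opens to 85 mm and grips with 20 to 120 N. Pads are 22 mm wide; open, the fingers measure 114 mm over their backs; the gripper's body (76 mm by 85 mm) begins 54 mm behind the grasp point. The pads swing forward as they close: fully open they stand 13 mm farther back than shut.
Start: joints at [1.062, 0.207, 1.542, -0, 1.393, -0.15], TCP at [0.201, 0.539, 0.25] pointing down, gripper open.
Joint ranges: [-2.73, 2.73], [-0.86, 2.22], [0.23, 2.46], [-1.11, 4.25], [0.08, 2.63], [-2.82, 2.82]. Speed limits (rad/s): [2.79, 2.79, 3.14, 3.14, 3.14, 3.14].

INTERFACE

Orientations are given as a unit quaternion [w, x, y, z].
In Python, from cell import status, eyes, job, bot gives the robot as it stands. The module is installed in compiled form; this text tells all that it offers.
- The arm moves only by the tool move_arm, never from a script. Its argument "steps" is a list of rows, each a list of 6 numbers: the shift along the tool's x, y, z in units of 250 mm (1.0 is 250 mm), then the turn, a rotation vector about the tool's x, y, z in units of 45 degrees (1.0 is 45 degrees). In form: [[x, y, z, wx, wy, wz], ...]. A call has 1 to 20 rows; each row is the pose to reach, as a shift and turn from the pose commanded when the call began, along the tool's axes at that moment; what a row does not reach only later rows make up. A row lasts 1/12 s, in which the tool goes at most 41.7 mm and 7.16 degrees, less where a joint would pass 70% of its speed; a pose out of reach is approached as far as the arm can. A call with a number of a shift or a turn outside -1 to 1 is refused whole. A call with a gripper value outside its range is refused whole. "fingers" is the opening, from 0 (shut) to 1 (fully open), set as the call begins (left out, the last holds). The fingers move at their own pace and stop on an object; "grip_force" is the grip in N (left out, the last holds). Time passes only in rows, so rows that repeat a pose let the fingers close. It gives the time, the measured TCP pose, the force, the opening and the grip force at its end, in the units of the state.
- status.sense(): the state, without advancing time (a new reading comes with each control period).
- eyes.capture(name): name is "side" or "top" or "wrist"; returns a dict with "img" (420x560x3 uint8, red, green, blue), "range_z" (420x560 float32, m along the optical axis (not along the pixel's ray), 0 where there is no reading), "fx", "fy", "cx", "cy" (pixels), "world_from_camera" (4x4, takes a point from camera to world coordinates). Camera axes: x right, y down, z forward; pixel columns grow to the right and rows downward; lengths in m; the calibration is good to about 2 mm. The wrist camera is an equidistant fisheye: a pixel r from the principal point sees the ray r / f radians off the axis. A picture is of the moment at which its call begins.
- job.close_job(): hands the job in; it is judged then, once.
The state is a dict: "clock": time; "q": joint angles; "joint_velocities": joint speeds; "tau": joint torques, N m; "ee_pos": TCP position; "tool_rot": TCP orientation; "contact_force": force on the tool from outside, world axes, zero at the start; "torque": the same for the moment, N m; "width": opening from 0.0 (shut) to 1.0 (fully open); "grasp_force": force on a finger pad.
Only numpy, scipy, OpenCV 4.12 (cv2) and the standard library are available. Lean on these libraries where they do the work, as an engineer would, in place of code of your own. Each camera call takes 0.05 s, during which the arm holds its last target. There are 200 camera calls.

## Working session

There is one attempt and no reset: what is moved stays moved. The work goes in short steps, Python scripts to look and compute and a tool call to move; the robot and the scene stay as the last step left them, time stands still between calls to the robot, and variables do not carry over. Pictures are saved under pics/ and viewed, at most 14 in all, crops included, and the job is handed in when it is done.

Besides the shell and the picture viewer there is one more tool, called after "Request:" as a command line: name --pt "numbers of a row" for each row, then --argument value for the rest. move_arm: Moves the arm, as the interface text tells. Its arguments: {"type":"object","properties":{"steps":{"type":"array","items":{"type":"array","items":{"type":"number"}}},"fingers":{"type":"number"},"grip_force":{"type":"number"}},"required":["steps"]}

```bash
mkdir -p pics
cat > h.py <<'E'
import numpy as np, cv2
from cell import status, eyes, job, bot
def cap(n,save=None):
    c=eyes.capture(n)
    if save: cv2.imwrite('pics/'+save,c['img'][:,:,::-1])
    return c
def cloud(c):
    z=c['range_z'];v,u=np.mgrid[:z.shape[0],:z.shape[1]]
    P=np.stack([(u-c['cx'])/c['fx']*z,(v-c['cy'])/c['fy']*z,z,np.ones_like(z)],-1)@c['world_from_camera'].T
    P=P[...,:3];P[z==0]=np.nan;return P
E
python3 - <<'E'
from h import *
for n in ('top','side'):
    c=cap(n,n+'0.png');np.savez(n+'0.npz',P=cloud(c),**c)
    print(n,c['fx'],c['cx'],c['cy'],c['world_from_camera'].round(3).tolist())
s=status.sense();print(s)
E
```

```text
top 388.8858401173319 273.2039028163322 210.0058598197521 [[0.016, -0.99, 0.14, 0.391], [-0.999, -0.019, -0.026, 0.001], [0.028, -0.14, -0.99, 1.16], [0.0, 0.0, 0.0, 1.0]]
side 523.8287666290388 289.77709451900444 208.8778646060738 [[-0.979, -0.133, 0.156, 0.364], [-0.205, 0.57, -0.796, 0.9], [0.017, -0.811, -0.585, 0.815], [0.0, 0.0, 0.0, 1.0]]
{'clock': 0.1, 'q': array([ 1.06247671e+00,  2.07398317e-01,  1.54282830e+00,  8.26938255e-06,
        1.39353505e+00, -1.50483532e-01]), 'joint_velocities': array([ 5.27402978e-04, -3.09525548e-06, -3.50744049e-03, -2.12903829e-03,
        7.18575114e-04, -3.26302752e-06]), 'tau': array([-3.86304537e-04, -3.84094226e+01, -2.92547750e+01, -2.82594447e-04,
        4.91148880e-03,  2.10680105e-05]), 'ee_pos': array([0.20106634, 0.53799315, 0.24919762]), 'tool_rot': array([-3.54662244e-04,  1.77965610e-01,  9.84036110e-01, -1.02488051e-03]), 'contact_force': array([-0.9639284 ,  0.35604006, -1.16843878]), 'torque': array([ 0.04182152, -0.01970863, -0.01270105]), 'grasp_force': 0.0, 'width': 1.0032421441119126}
```

View pics/top0.png

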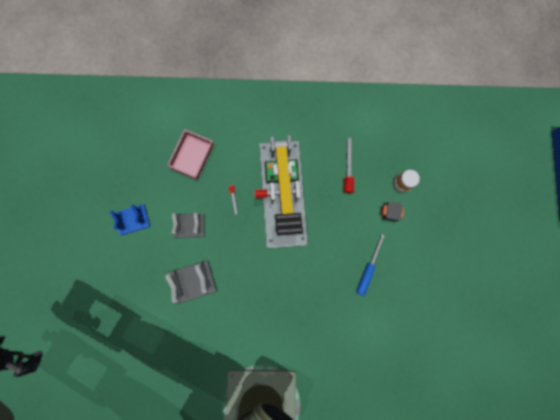

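View pics/side0.png

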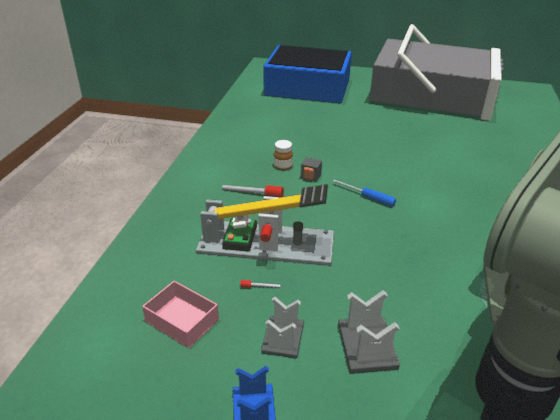

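Top view: the red-knobbed items are the small loose pin (233,195), the large loose pin (349,170) and the one in the press (261,194), which I choose. The rests are blue (130,219), large grey (190,282) and small grey (188,225), and I choose the small grey one. In the side view the chosen knob is at (266,232) and the chosen rest at (284,325).

Run:
```python
from h import *
def st(P,m,t):
    q=P[m];q=q[np.isfinite(q[:,0])]
    print(t,len(q),'med',np.median(q,0).round(4),'lo',np.percentile(q,3,axis=0).round(4),'hi',np.percentile(q,97,axis=0).round(4)); return q
def rect(q,t):
    r=cv2.minAreaRect((q[:,:2]*1000).astype(np.float32));print(' rect',t,np.round(r[0],1),np.round(r[1],1),round(r[2],1))
ims=[]
for n,kb,rb,pb in (('top',(245,185,275,203),(165,205,210,243),(255,130,312,252)),('side',(258,222,275,242),(255,290,310,360),(190,175,340,265))):
    d=np.load(n+'0.npz');P=d['P'];im=d['img'].astype(int);v,u=np.mgrid[:420,:560]
    B=lambda b:(u>=b[0])&(u<b[2])&(v>=b[1])&(v<b[3])
    R,G,Bl=im[...,0],im[...,1],im[...,2]
    st(P,B(kb)&(R>120)&(G<70)&(Bl<70),n+' knob')
    ye=(R>150)&(G>100)&(Bl<60)
    q=st(P,B(pb)&ye,n+' yellow'); 
    m=np.cov(q[:,:2].T);w,V=np.linalg.eigh(m);print(' dir',V[:,1],q[:,:2].mean(0).round(4))
    notg=~((G>R+15)&(G>Bl+5))
    for (lo,hi) in ((.006,.02),(.04,.09)):
        q=st(P,B(rb)&notg&(P[...,2]>lo)&(P[...,2]<hi),n+f' rest {lo}');rect(q,'rest')
    q=st(P,B(pb)&notg&(P[...,2]>.006)&(P[...,2]<.02),n+' plate');rect(q,'plate')
    q=st(P,B(pb)&notg&(P[...,2]>.12)&(R<70)&(G<70),n+' pad');rect(q,'pad')
    q=st(P,B(pb)&notg&(P[...,2]>.104)&(P[...,2]<.118)&~ye,n+' cheek')
    b={'top':(160,130,320,250),'side':(190,170,345,365)}[n]
    c=cv2.resize(d['img'][b[1]:b[3],b[0]:b[2],::-1],None,fx=2.4,fy=2.4,interpolation=cv2.INTER_CUBIC)
    ims.append(c)
h=max(i.shape[0] for i in ims);ims=[cv2.copyMakeBorder(i,0,h-i.shape[0],0,0,0) for i in ims]
o=np.hstack(ims);print(o.shape);cv2.imwrite('pics/crop.png',o)
```

```text
top knob 77 med [0.5877 0.0086 0.0949] lo [ 0.5798 -0.0053  0.0897] hi [0.5974 0.0226 0.0991]
top yellow 623 med [ 0.6218 -0.0537  0.115 ] lo [ 0.5329 -0.0696  0.0858] hi [ 0.7176 -0.0372  0.1398]
 dir [-0.99663146 -0.08201055] [ 0.6228 -0.0533]
top rest 0.006 459 med [0.5007 0.2195 0.0106] lo [0.471  0.1792 0.0071] hi [0.5336 0.2532 0.0155]
 rect rest [503.6 220.1] [65.9 85.5] 0.8
top rest 0.04 169 med [0.5026 0.2449 0.0635] lo [0.4758 0.1862 0.045 ] hi [0.5276 0.2533 0.0762]
 rect rest [501.6 219.7] [53.4 68.4] 1.0
top plate 1784 med [ 0.5622 -0.0381  0.0108] lo [ 0.4498 -0.1204  0.0071] hi [0.7504 0.0075 0.0154]
 rect plate [604.6 -56.1] [318.1 118.9] 5.1
top pad 322 med [ 0.4937 -0.0622  0.1552] lo [ 0.4715 -0.0947  0.1475] hi [ 0.5162 -0.0324  0.1628]
 rect pad [496.8 -64.7] [54.6 65.1] 0.6
top cheek 127 med [ 0.5994 -0.0651  0.1103] lo [ 0.5721 -0.0959  0.1049] hi [ 0.65   -0.0186  0.1174]
side knob 99 med [0.5899 0.0136 0.0975] lo [ 0.5812 -0.0024  0.0912] hi [0.6005 0.0297 0.1015]
side yellow 585 med [ 0.623  -0.0468  0.1188] lo [ 0.5355 -0.0653  0.0911] hi [ 0.7173 -0.032   0.1437]
 dir [-0.99635014 -0.08536037] [ 0.6243 -0.0472]
side rest 0.006 688 med [0.496  0.2491 0.0141] lo [0.472  0.186  0.0076] hi [0.5375 0.2692 0.0188]
 rect rest [505.4 224.2] [68.4 90.7] 2.3
side rest 0.04 663 med [0.506  0.2516 0.0593] lo [0.4819 0.1924 0.041 ] hi [0.5287 0.2585 0.0787]
 rect rest [505.9 224.1] [54.4 71.5] 3.5
side plate 2920 med [ 0.5597 -0.0345  0.0144] lo [ 0.4553 -0.2557  0.0077] hi [0.7526 0.0135 0.0185]
 rect plate [ 615.9 -179.9] [321.4 379.9] 5.0
side pad 294 med [ 0.4953 -0.0484  0.1586] lo [ 0.4719 -0.0892  0.1491] hi [ 0.5247 -0.0266  0.1664]
 rect pad [499.  -60.2] [55. 70.] 4.2
side cheek 242 med [ 0.6057 -0.0359  0.1122] lo [ 0.5753 -0.093   0.1048] hi [ 0.6566 -0.014   0.1171]
(468, 756, 3)
```

View pics/crop.png

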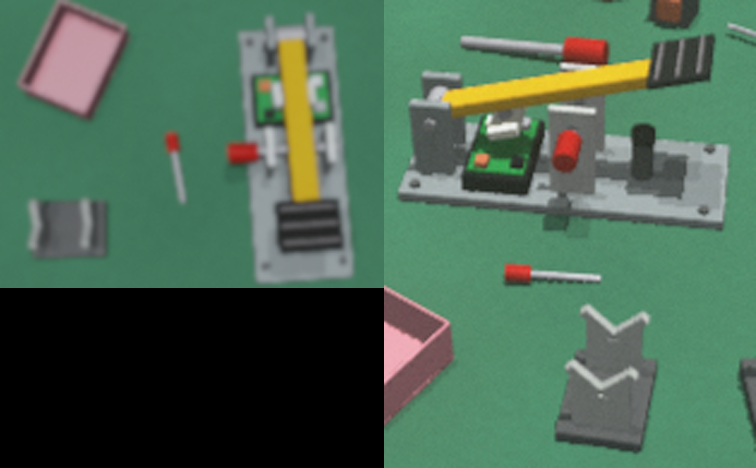

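The crop confirms both choices. The press pin's knob points to +y and the small grey rest lies between the bin and the large rest. I'm moving over the knob for a wrist look.

```bash
cat >> h.py <<'E'
from scipy.spatial.transform import Rotation as Ro
def Rt(yaw): # tool down, tool y axis at yaw (deg) in world
    a=np.radians(yaw);y=np.array([np.cos(a),np.sin(a),0]);z=np.array([0,0,-1.]);return np.stack([np.cross(y,z),y,z],1)
def plan(tgt,yaw,s=None):
    s=s or status.sense();q=s['tool_rot'];R=Ro.from_quat([q[1],q[2],q[3],q[0]]).as_matrix()
    d=R.T@(np.array(tgt)-s['ee_pos'])/.25; w=Ro.from_matrix(R.T@Rt(yaw)).as_rotvec(degrees=True)/45
    print('to',tgt,yaw,'->',d.round(3),w.round(3),'rows>=%.1f'%max(np.linalg.norm(d)*6,np.linalg.norm(w)*6.3))
E
python3 - <<'E'
from h import *
plan([.34,.35,.27],37);plan([.588,.011,.23],4.8)
d=np.load('top0.npz');P=d['P'];im=d['img'].astype(int)
b=P[200:240,105:155][(im[200:240,105:155,2]>120)&(im[200:240,105:155,0]<80)];print('blue',np.nanmin(b,0),np.nanmax(b,0))
E
```

```text
to [0.34, 0.35, 0.27] 37 -> [-0.784 -0.51  -0.082] [-0.003  0.     0.722] rows>=5.6
to [0.588, 0.011, 0.23] 4.8 -> [-2.188 -1.432  0.079] [-3.000e-03  1.000e-03  1.438e+00] rows>=15.7
blue [ 0.47063798  0.33673087 -0.00669221] [0.56589069 0.45891625 0.07893717]
```

Request:
move_arm --pt "-0.11 -0.07 -0.02 0 0 0.1" --pt "-0.22 -0.14 -0.04 0 0 0.2" --pt "-0.33 -0.21 -0.06 0 0 0.3" --pt "-0.44 -0.28 -0.08 0 0 0.4" --pt "-0.55 -0.36 -0.08 0 0 0.5" --pt "-0.66 -0.43 -0.08 0 0 0.61" --pt "-0.78 -0.51 -0.08 0 0 0.72" --pt "-0.78 -0.51 -0.08 0 0 0.72" --fingers 0.65

```text
clock: 0.77
ee_pos: [0.3423, 0.3465, 0.2699]
tool_rot: [0.001, 0.449, 0.893, -0.001]
contact_force: [-0.0, -0.1, -0.2]
width: 0.648
grasp_force: 0.0
```

Run:
```python
from h import *
plan([.47,.18,.25],20);plan([.588,.011,.23],4.8)
```

```text
to [0.47, 0.18, 0.25] 20 -> [-0.839  0.013  0.082] [-0.     0.004  0.369] rows>=5.1
to [0.588, 0.011, 0.23] 4.8 -> [-1.663 -0.011  0.165] [0.    0.005 0.707] rows>=10.0
```

Request:
move_arm --pt "-0.14 0 0.01 0 0 0.12" --pt "-0.28 0 0.03 0 0 0.24" --pt "-0.42 0 0.04 0 0 0.36" --pt "-0.56 0 0.05 0 0 0.48" --pt "-0.7 0 0.07 0 0 0.6" --pt "-0.83 0 0.08 0 0 0.7" --pt "-0.83 0 0.08 0 0 0.7"

```text
clock: 1.35
ee_pos: [0.4669, 0.1813, 0.2493]
tool_rot: [0.001, 0.674, 0.738, -0.001]
contact_force: [-0.0, 0.3, 0.4]
width: 0.654
grasp_force: 0.0
```

Run:
```python
from h import *
c=cap('wrist','w1.png');np.savez('w1.npz',**c);s=status.sense();print(s['ee_pos'],c['fx'],c['cx'],c['cy'],c['world_from_camera'].round(3).tolist())
plan([.588,.011,.2],4.8)
```

```text
[0.46543252 0.18340459 0.24939745] 325.19226210127806 279.6031014427999 208.32954835778878 [[0.996, 0.086, 0.028, 0.46], [0.09, -0.947, -0.307, 0.261], [-0.0, 0.308, -0.951, 0.372], [0.0, 0.0, 0.0, 1.0]]
to [0.588, 0.011, 0.2] 4.8 -> [-0.732  0.424  0.197] [-0.002  0.     0.013] rows>=5.2
```

View pics/w1.png

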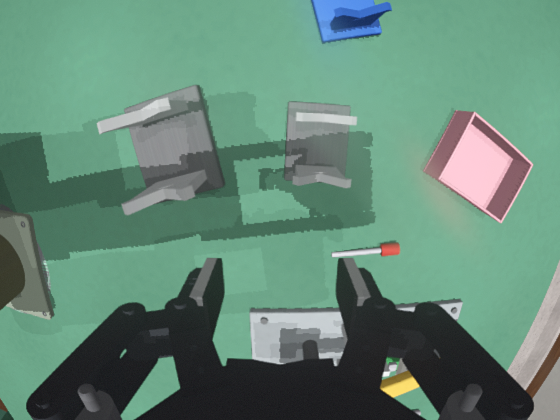

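Wrist view: the small grey rest is at (319,140), with uprights at (326,118) and (319,175). The large rest is at (175,140), blue at (350,18) and the small decoy pin at (370,250). The press pin isn't visible yet. Next I measure the rest from here and move on to the knob.

Request:
move_arm --pt "-0.14 0.08 0.04 0 0 0" --pt "-0.28 0.16 0.07 0 0 0" --pt "-0.42 0.24 0.1 0 0 0" --pt "-0.56 0.32 0.12 0 0 0" --pt "-0.7 0.4 0.12 0 0 0.01" --pt "-0.73 0.425 0.12 0 0 0.01" --pt "-0.73 0.425 0.12 0 0 0.01" --pt "-0.73 0.425 0.12 0 0 0.01"

```text
clock: 2.07
ee_pos: [0.5876, 0.0153, 0.2198]
tool_rot: [-0.001, 0.674, 0.738, -0.0]
contact_force: [0.0, -0.5, 0.0]
width: 0.65
grasp_force: 0.0
```

```bash
cat >> h.py <<'E'
def wcloud(c):
    z=c['range_z'];v,u=np.mgrid[:z.shape[0],:z.shape[1]]
    a=(u-c['cx'])/c['fx'];b=(v-c['cy'])/c['fy'];r=np.hypot(a,b)+1e-9;k=np.tan(np.minimum(r,1.5))/r
    P=np.stack([a*k*z,b*k*z,z,np.ones_like(z)],-1)@c['world_from_camera'].T
    P=P[...,:3];P[z==0]=np.nan;return P
E
python3 - <<'E'
from h import *
def rect(q,t):
    r=cv2.minAreaRect((q[:,:2]*1000).astype(np.float32));print(t,len(q),np.round(r[0],1),np.round(r[1],1),round(r[2],1),'z',np.nanmedian(q[:,2]).round(4))
d=dict(np.load('w1.npz'));P=wcloud(d);im=d['img'].astype(int)
b=np.s_[90:195,275:365];p=P[b];i=im[b];notg=~((i[...,1]>i[...,0]+15))
m=notg&(p[...,2]>.007)&(p[...,2]<.018);rect(p[m],'rest plate')
for ys in ((.225,.28),(.17,.215)):
    q=p[notg&(p[...,2]>.04)&(p[...,1]>ys[0])&(p[...,1]<ys[1])];rect(q,'upright');print(q[:,2].max(),q.min(0),q.max(0))
    w,V=np.linalg.eigh(np.cov(q[:,:2].T));print(np.degrees(np.arctan2(V[1,1],V[0,1])))
c=cap('wrist','w2.png');np.savez('w2.npz',**c);print(status.sense()['ee_pos'])
P=wcloud(c);im=c['img'].astype(int);R,G,B=im[...,0],im[...,1],im[...,2]
m=(R>110)&(G<70)&(B<75)
n,l,s,ce=cv2.connectedComponentsWithStats(m.astype(np.uint8))
for k in range(1,n):
    if s[k,4]>100:
        q=P[l==k];print('red',ce[k].round(),s[k,4],np.nanmedian(q,0).round(4),np.nanpercentile(q,2,axis=0).round(4),np.nanpercentile(q,98,axis=0).round(4))
        rect(q[np.isfinite(q[:,0])],'red')
E
```

```text
rest plate 3524 [504.8 224.6] [69.1 88.6] 2.8 z 0.0115
upright 516 [504.  254.5] [55.7  8.6] 3.2 z 0.0678
0.07804542138297871 [0.476251   0.24963007 0.04103305] [0.53174374 0.25927197 0.07804542]
-178.1047385512354
upright 709 [506.8 194.9] [55.7  8.5] 2.5 z 0.0641
0.07814196702441728 [0.47890572 0.19004238 0.04031002] [0.53478763 0.20008286 0.07814197]
-177.7512931139608
[0.58718774 0.01594052 0.21992443]
red [284. 209.] 1231 [0.5913 0.0151 0.0955] [ 0.5806 -0.0032  0.0849] [0.6026 0.0304 0.0979]
red 1223 [591.5  12.9] [22.7 34.9] 5.4 z 0.0955
```

View pics/w2.png

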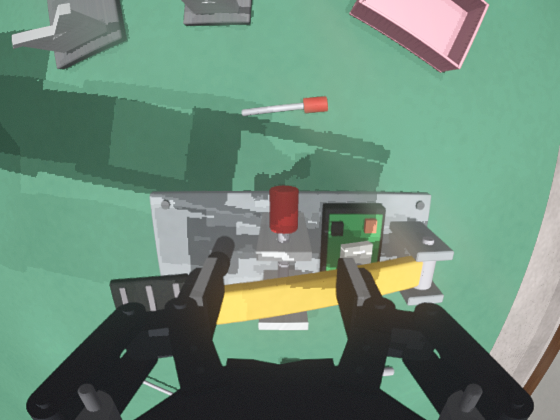

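Wrist view: the pin knob at (284,209) sits outside the near cheek. It measures (0.5915, 0.0133), top 0.098, 23 x 35 mm, yaw 5°, so it is the right size. The rest centre is (0.505, 0.2246), yaw 2.7°, tops 78 mm.

Run:
```python
from h import *
plan([.5915,.0145,.086],5.0)
```

```text
to [0.5915, 0.0145, 0.086] 5.0 -> [-0.008  0.017  0.536] [-0.002 -0.002  0.006] rows>=3.2
```

Request:
move_arm --pt "-0.008 0.017 0.12 0 0 0.006" --pt "-0.008 0.017 0.24 0 0 0.006" --pt "-0.008 0.017 0.34 0 0 0.006" --pt "-0.008 0.017 0.42 0 0 0.006" --pt "-0.008 0.017 0.48 0 0 0.006" --pt "-0.008 0.017 0.52 0 0 0.006" --pt "-0.008 0.017 0.536 0 0 0.006" --pt "-0.008 0.017 0.536 0 0 0.006" --pt "-0.008 0.017 0.536 0 0 0.006"

```text
clock: 2.87
ee_pos: [0.593, 0.0132, 0.0873]
tool_rot: [0.001, 0.676, 0.737, 0.0]
contact_force: [0.2, 0.0, 0.4]
width: 0.651
grasp_force: 0.0
```

Request:
move_arm --pt "0 0 0 0 0 0" --pt "0 0 0 0 0 0" --pt "0 0 0 0 0 0" --pt "0 0 0 0 0 0" --pt "0 0 0 0 0 0" --pt "0 0 0 0 0 0" --pt "0 0 0 0 0 0" --pt "0 0 0 0 0 0" --pt "0 0 0 0 0 0" --pt "0 0 0 0 0 0" --fingers 0 --grip_force 50

```text
clock: 3.7
ee_pos: [0.593, 0.0124, 0.0872]
tool_rot: [0.0, 0.676, 0.737, 0.0]
contact_force: [-2.1, 1.1, 5.4]
width: 0.263
grasp_force: 48.6
```

Request:
move_arm --pt "0 0 -0.006 0 0 0" --pt "-0.03 0 -0.006 0 0 0" --pt "-0.06 0 -0.006 0 0 0" --pt "-0.1 0 -0.006 0 0 0" --pt "-0.1 0 -0.006 0 0 0"

```text
clock: 4.12
ee_pos: [0.5931, -0.0025, 0.0871]
tool_rot: [-0.008, 0.677, 0.736, 0.006]
contact_force: [-1.4, 32.2, 5.9]
width: 0.262
grasp_force: 49.9
```

My sign was wrong: tool +x is the draw direction. I'm backing off straight away and will check the grasp.

Request:
move_arm --pt "0.04 0 0 0 0 0" --pt "0.08 0 0 0 0 0" --pt "0.12 0 0 0 0 0" --pt "0.16 0 0 0 0 0" --pt "0.2 0 0 0 0 0" --pt "0.2 0 0 0 0 0"

```text
clock: 4.62
ee_pos: [0.5896, 0.0394, 0.0874]
tool_rot: [-0.001, 0.676, 0.737, 0.0]
contact_force: [-2.3, 1.4, 0.1]
width: 0.264
grasp_force: 49.7
```

Run:
```python
from h import *
c=cap('wrist');s=status.sense();print(s['ee_pos'],s['tool_rot'],s['contact_force'],s['torque'])
a=cv2.resize(c['img'][100:420,140:420,::-1],None,fx=1.4,fy=1.4)
d=cap('side');b=cv2.resize(d['img'][150:310,180:350,::-1],None,fx=2.3,fy=2.8)
b=cv2.resize(b,(392,448));cv2.imwrite('pics/g1.png',np.hstack([a,b]));np.savez('w3.npz',**c)
```

```text
[0.58963318 0.03881273 0.08742426] [-1.02465789e-03  6.76025384e-01  7.36877621e-01 -3.92837338e-05] [-3.15680327  0.18204372  2.00623196] [ 0.17845604  0.42847346 -0.11814398]
```

View pics/g1.png

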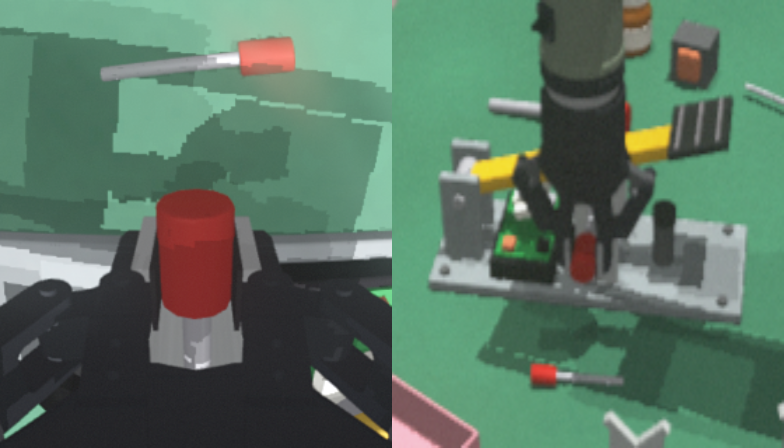

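The knob is squarely held with its shank still in the bores, and the small decoy pin is beyond at (200,60). I'm drawing it out along +x.

Request:
move_arm --pt "0.03 0 0 0 0 0" --pt "0.06 0 0 0 0 0" --pt "0.1 0 0 0 0 0" --pt "0.14 0 0 0 0 0" --pt "0.18 0 0 0 0 0" --pt "0.22 0 0 0 0 0" --pt "0.26 0 0 0 0 0" --pt "0.3 0 0 0 0 0" --pt "0.34 0 0 0 0 0" --pt "0.38 0 0 0 0 0" --pt "0.42 0 0 0 0 0" --pt "0.42 0 0 0 0 0" --pt "0.42 0 0 0 0 0"

```text
clock: 5.8
ee_pos: [0.5814, 0.1427, 0.0878]
tool_rot: [0.0, 0.676, 0.737, -0.0]
contact_force: [0.7, -0.5, -1.3]
width: 0.267
grasp_force: 49.7
```

Run:
```python
from h import *
s=status.sense();print(s['ee_pos'],s['contact_force'])
c=cap('wrist','w4.png');np.savez('w4.npz',**c);P=wcloud(c);im=c['img'].astype(int)
m=(im[...,0]>90)&(im[...,1]<70)&(im[...,2]<75);n,l,st,ce=cv2.connectedComponentsWithStats(m.astype(np.uint8))
for k in range(1,n):
    if st[k,4]>100:
        q=P[l==k];print('red',ce[k].round(),st[k,4],np.nanmedian(q,0).round(4),np.nanpercentile(q,2,axis=0).round(4),np.nanpercentile(q,98,axis=0).round(4))
d=cap('side','s4.png')
```

```text
[0.58143166 0.14272412 0.08776584] [ 0.71528576 -0.53163989 -1.26906577]
red [279. 280.] 4442 [0.581  0.1553 0.0961] [0.5702 0.1327 0.0803] [0.5916 0.1671 0.0986]
```

View pics/s4.png

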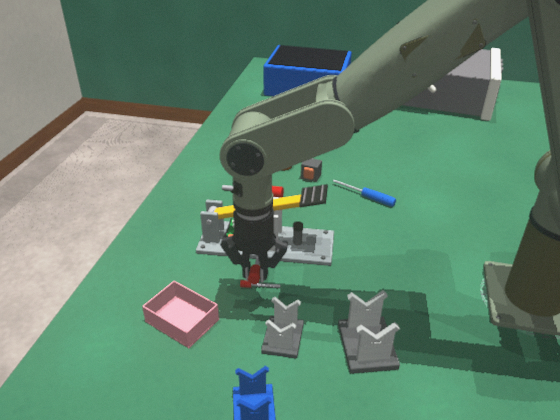

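The pin is clear of the press: the knob is in the jaws at (253,272), the press at (265,240) is empty, and the rest is at (284,325). I'm lifting and carrying.

Request:
move_arm --pt "0 0 -0.06 0 0 0" --pt "0 0 -0.12 0 0 0" --pt "0 0 -0.16 0 0 0" --pt "0 0 -0.17 0 0 0" --pt "0 0 -0.17 0 0 0"

```text
clock: 6.32
ee_pos: [0.5825, 0.1417, 0.1316]
tool_rot: [0.001, 0.677, 0.736, 0.001]
contact_force: [0.4, -0.4, -1.3]
width: 0.264
grasp_force: 49.7
```

Run:
```python
from h import *
print(status.sense()['contact_force']);plan([.5024,.2828,.125],2.7)
```

```text
[ 0.44777259 -0.41920869 -1.250589  ]
to [0.5024, 0.2828, 0.125] 2.7 -> [ 0.59  -0.272  0.025] [0.004 0.    0.048] rows>=3.9
```

Request:
move_arm --pt "0.06 -0.03 0 0 0 0" --pt "0.14 -0.07 0 0 0 0.01" --pt "0.22 -0.1 0.01 0 0 0.02" --pt "0.3 -0.14 0.01 0 0 0.03" --pt "0.38 -0.18 0.02 0 0 0.04" --pt "0.46 -0.21 0.02 0 0 0.05" --pt "0.53 -0.245 0.025 0 0 0.05" --pt "0.57 -0.262 0.025 0 0 0.05" --pt "0.59 -0.272 0.025 0 0 0.05" --pt "0.59 -0.272 0.025 0 0 0.05" --pt "0.59 -0.272 0.025 0 0 0.05"

```text
clock: 7.23
ee_pos: [0.5014, 0.2827, 0.1238]
tool_rot: [0.0, 0.691, 0.723, -0.0]
contact_force: [0.1, -0.9, -0.5]
width: 0.263
grasp_force: 49.7
```

Run:
```python
from h import *
s=status.sense();print(s['ee_pos'],s['contact_force'],s['torque'])
c=cap('wrist');P=wcloud(c);im=c['img'].astype(int)
m=(im[...,0]>90)&(im[...,1]<70)&(im[...,2]<75);m[:200]=0;q=P[m];print(np.nanpercentile(q,2,axis=0).round(4),np.nanpercentile(q,98,axis=0).round(4))
d=cap('side');Q=cloud(d);i=d['img'].astype(int)
# bright shank pixels between rest height and knob
z=Q[...,2];mm=(z>.1)&(z<.14)&(Q[...,0]>.47)&(Q[...,0]<.54)&(Q[...,1]>.16)&(Q[...,1]<.27)&(i.max(-1)>60)
q=Q[mm];print(len(q))
for a in np.arange(.16,.27,.015):
    r=q[(q[:,1]>a)&(q[:,1]<a+.015)]
    if len(r): print(a.round(3),len(r),np.median(r,0).round(4),r[:,2].max().round(4))
cv2.imwrite('pics/s5.png',np.hstack([cv2.resize(d['img'][270:390,210:350,::-1],(400,343)),cv2.resize(c['img'][180:420,140:420,::-1],(400,343))]))
plan([.5024,.2828,.064],2.7)
```

```text
[0.50137413 0.2826933  0.1237928 ] [ 0.05168772 -0.87723377 -0.51811465] [ 0.03598329 -0.00379733  0.02330232]
[0.4907 0.1078 0.011 ] [0.6037 0.3068 0.1347]
34
0.235 9 [0.5077 0.2456 0.1285] 0.1332
0.25 24 [0.504  0.2564 0.1295] 0.1315
0.265 1 [0.5075 0.2678 0.134 ] 0.134
to [0.5024, 0.2828, 0.064] 2.7 -> [0.002 0.002 0.24 ] [ 0.001  0.    -0.003] rows>=1.4
```

View pics/s5.png

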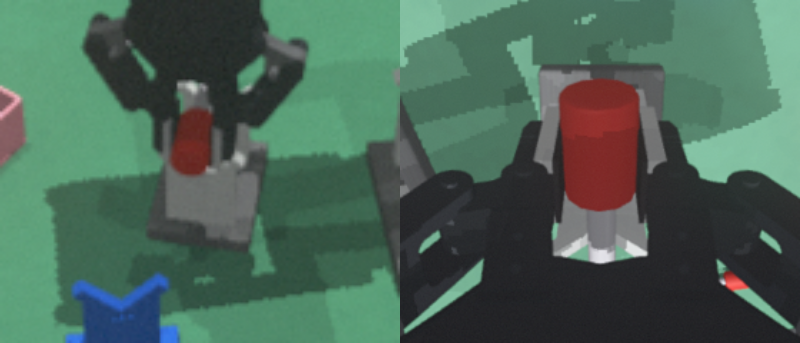

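The shank lies over the middle of the V (wrist view at (600,240)). I'm lowering.

Request:
move_arm --pt "0.002 0.002 0.05 0 0 0" --pt "0.002 0.002 0.1 0 0 0" --pt "0.002 0.002 0.14 0 0 0" --pt "0.002 0.002 0.17 0 0 0" --pt "0.002 0.002 0.195 0 0 0" --pt "0.002 0.002 0.215 0 0 0" --pt "0.002 0.002 0.23 0 0 0" --pt "0.002 0.002 0.236 0 0 0" --pt "0.002 0.002 0.236 0 0 0" --pt "0.002 0.002 0.236 0 0 0"

```text
clock: 8.17
ee_pos: [0.502, 0.2839, 0.0654]
tool_rot: [0.0, 0.691, 0.723, 0.0]
contact_force: [-0.6, -0.1, -0.9]
width: 0.262
grasp_force: 49.8
```

Request:
move_arm --pt "0 0 0.004 0 0 0" --pt "0 0 0.008 0 0 0" --pt "0 0 0.008 0 0 0" --pt "0 0 0.008 0 0 0"

```text
clock: 8.5
ee_pos: [0.5018, 0.2838, 0.0634]
tool_rot: [0.0, 0.691, 0.723, 0.0]
contact_force: [0.3, 0.3, -0.4]
width: 0.264
grasp_force: 49.8
```

Request:
move_arm --pt "0 0 0.004 0 0 0" --pt "0 0 0.006 0 0 0" --pt "0 0 0.006 0 0 0" --pt "0 0 0.006 0 0 0"

```text
clock: 8.83
ee_pos: [0.5019, 0.2839, 0.0623]
tool_rot: [0.0, 0.691, 0.723, 0.0]
contact_force: [-2.8, 0.5, 6.1]
width: 0.265
grasp_force: 50.3
```

Request:
move_arm --pt "0 0 0 0 0 0" --pt "0 0 0 0 0 0" --pt "0 0 0 0 0 0" --pt "0 0 0 0 0 0" --pt "0 0 0 0 0 0" --pt "0 0 0 0 0 0" --fingers 0.6

```text
clock: 9.33
ee_pos: [0.5016, 0.2836, 0.0613]
tool_rot: [-0.0, 0.691, 0.723, -0.0]
contact_force: [0.1, -0.8, -0.4]
width: 0.6
grasp_force: 0.0
```

Request:
move_arm --pt "0 0 -0.03 0 0 0" --pt "0 0 -0.08 0 0 0" --pt "0 0 -0.16 0 0 0" --pt "0 0 -0.28 0 0 0" --pt "0 0 -0.42 0 0 0" --pt "0 0 -0.56 0 0 0" --pt "0 0 -0.6 0 0 0" --pt "0 0 -0.6 0 0 0"

```text
clock: 10.0
ee_pos: [0.5047, 0.285, 0.2179]
tool_rot: [0.002, 0.691, 0.723, 0.005]
contact_force: [0.5, -0.3, 0.1]
width: 0.599
grasp_force: 0.0
```

Run:
```python
from h import *
s=status.sense();print(s['ee_pos'],s['contact_force'])
c=cap('wrist','w6.png');P=wcloud(c);im=c['img'].astype(int)
m=(im[...,0]>110)&(im[...,1]<70)&(im[...,2]<75);n,l,st,ce=cv2.connectedComponentsWithStats(m.astype(np.uint8))
for k in range(1,n):
    if st[k,4]>100:
        q=P[l==k];print('red',ce[k].round(),st[k,4],np.nanmedian(q,0).round(4),np.nanpercentile(q,2,axis=0).round(4),np.nanpercentile(q,98,axis=0).round(4))
R,G,B=[im[...,k] for k in range(3)]
z=P[...,2];mm=(z>.06)&(z<.075)&(abs(P[...,0]-.505)<.006)&(P[...,1]>.15)&(P[...,1]<.275)
for a in np.arange(.165,.275,.012):
    r=P[mm&(P[...,1]>a)&(P[...,1]<a+.012)]
    if len(r): print(a.round(3),len(r),np.median(r,0).round(4))
plan([.47,.05,.22],4.9)
```

```text
[0.50472781 0.2849716  0.21792151] [ 0.48678365 -0.32216858  0.14552352]
red [275. 194.] 984 [0.5027 0.2909 0.0718] [0.4922 0.2738 0.0661] [0.513  0.3073 0.0742]
0.165 1 [0.5083 0.1769 0.0649]
0.177 91 [0.5061 0.1835 0.0657]
0.189 111 [0.5055 0.1947 0.0653]
0.201 115 [0.5061 0.2076 0.0656]
0.213 121 [0.5056 0.2192 0.0653]
0.225 123 [0.5051 0.2311 0.0654]
0.237 129 [0.5046 0.243  0.0656]
0.249 148 [0.5048 0.2552 0.0655]
0.261 113 [0.5037 0.2657 0.066 ]
0.273 28 [0.5046 0.2738 0.0727]
to [0.47, 0.05, 0.22] 4.9 -> [-0.93  -0.175 -0.024] [ 0.007 -0.002 -0.05 ] rows>=5.7
```

View pics/w6.png

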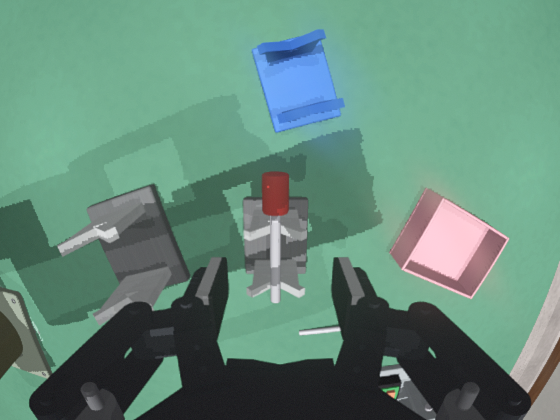

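The pin lies level in both notches: the shank runs (275,290)→(275,215), its heights are uniform, and the knob centre is at y=0.290, which is centred. Next is the pedal.

Request:
move_arm --pt "-0.12 -0.02 -0.06 0 0 0" --pt "-0.25 -0.04 -0.1 0 0 0" --pt "-0.4 -0.07 -0.12 0 0 0" --pt "-0.55 -0.1 -0.12 0 0 0" --pt "-0.7 -0.13 -0.12 0 0 -0.03" --pt "-0.83 -0.16 -0.12 0 0 -0.05" --pt "-0.93 -0.175 -0.12 0 0 -0.05" --pt "-0.93 -0.175 -0.12 0 0 -0.05" --fingers 0

```text
clock: 10.72
ee_pos: [0.4665, 0.0457, 0.2391]
tool_rot: [-0.001, 0.678, 0.735, -0.002]
contact_force: [0.9, 1.2, 0.4]
width: 0.001
grasp_force: 0.0
```

Run:
```python
from h import *
c=cap('wrist','w7.png');P=wcloud(c);im=c['img'].astype(int);R,G,B=[im[...,k] for k in range(3)]
print(status.sense()['ee_pos'])
m=(P[...,2]>.135)&(P[...,2]<.18)&(P[...,1]<-.0)&(P[...,1]>-.13)&(P[...,0]>.44)&(P[...,0]<.56)
q=P[m];print(len(q),np.median(q,0),np.percentile(q,2,axis=0),np.percentile(q,98,axis=0))
p=q[q[:,2]<.17];r=cv2.minAreaRect((p[:,:2]*1000).astype(np.float32));print(r)
ye=(R>150)&(G>100)&(B<60);y=P[ye];y=y[np.isfinite(y[:,0])];print('yellow',len(y),np.polyfit(y[:,0],y[:,1],1),np.polyfit(y[:,0],y[:,2],1),np.percentile(y,[2,98],axis=0))
plan([.498,-.061,.21],4.9)
```

```text
[0.46695517 0.04765565 0.2393702 ]
296 [ 0.47555718 -0.0605926   0.16230367] [ 0.47117125 -0.07481994  0.1433405 ] [ 0.51880938 -0.02577473  0.1636193 ]
((511.8277587890625, -49.54914855957031), (83.76876068115234, 48.2308235168457), 4.3182148933410645)Traceback (most recent call last):
  File "<stdin>", line 7, in <module>
    raise TypeError("expected non-empty vector for x")
TypeError: expected non-empty vector for x
```

View pics/w7.png

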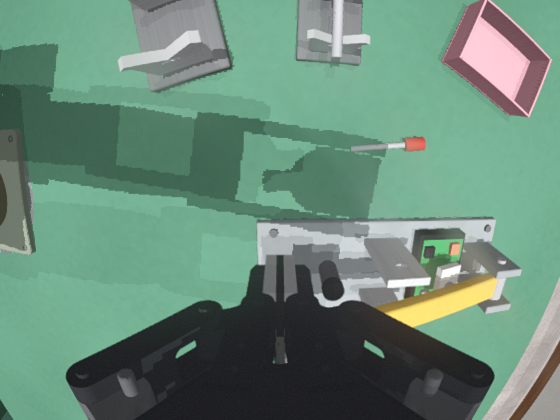

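The gripper hides the pad here. The earlier views agree on a pad centre of about (0.498, -0.061), on the press's middle plane. I'm moving over it.

Run:
```python
from h import *
plan([.498,-.061,.205],4.9)
```

```text
to [0.498, -0.061, 0.205] 4.9 -> [-0.443  0.089  0.137] [-0.006 -0.001 -0.006] rows>=2.8
```

Request:
move_arm --pt "-0.1 0.02 0.02 0 0 0" --pt "-0.2 0.04 0.04 0 0 0" --pt "-0.3 0.06 0.06 0 0 0" --pt "-0.4 0.08 0.08 0 0 0" --pt "-0.44 0.09 0.11 0 0 0" --pt "-0.443 0.09 0.137 0 0 0" --pt "-0.443 0.09 0.137 0 0 0" --pt "-0.443 0.09 0.137 0 0 0"

```text
clock: 11.43
ee_pos: [0.4993, -0.0573, 0.2058]
tool_rot: [-0.002, 0.676, 0.737, -0.0]
contact_force: [1.1, -0.4, -0.0]
width: 0.002
grasp_force: 0.0
```

Run:
```python
from h import *
s=status.sense();print(s['contact_force'])
d=cap('side','s8.png');t=cap('top')
cv2.imwrite('pics/s8.png',np.hstack([cv2.resize(d['img'][130:280,190:360,::-1],(400,353)),cv2.resize(t['img'][130:260,220:350,::-1],(353,353))]))
plan([.498,-.061,.18],4.9,s);plan([.485,-.062,.106],4.9,s)
```

```text
[ 1.07525937 -0.374132   -0.00680413]
to [0.498, -0.061, 0.18] 4.9 -> [-0.015 -0.006  0.103] [-0.004 -0.003  0.001] rows>=0.6
to [0.485, -0.062, 0.106] 4.9 -> [-0.015 -0.058  0.399] [-0.004 -0.003  0.001] rows>=2.4
```

View pics/s8.png

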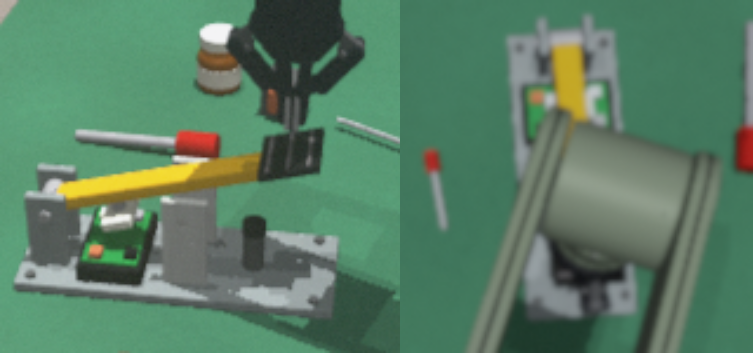

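The fingertips stand over the pad (290,145). I'm pressing along the arc.

Request:
move_arm --pt "-0.015 -0.006 0.06 0 0 0" --pt "-0.015 -0.006 0.11 0 0 0" --pt "-0.015 -0.012 0.14 0 0 0" --pt "-0.015 -0.02 0.17 0 0 0" --pt "-0.015 -0.027 0.2 0 0 0" --pt "-0.015 -0.034 0.23 0 0 0" --pt "-0.015 -0.041 0.26 0 0 0" --pt "-0.015 -0.047 0.29 0 0 0" --pt "-0.015 -0.052 0.32 0 0 0" --pt "-0.015 -0.055 0.345 0 0 0" --pt "-0.015 -0.057 0.365 0 0 0" --pt "-0.015 -0.058 0.38 0 0 0" --pt "-0.015 -0.058 0.38 0 0 0"

```text
clock: 12.62
ee_pos: [0.4867, -0.0634, 0.1123]
tool_rot: [0.0, 0.676, 0.736, 0.001]
contact_force: [-1.8, 2.1, 6.2]
width: 0.003
grasp_force: 3.3
```

Request:
move_arm --pt "0 0 0.01 0 0 0" --pt "0 0 0.018 0 0 0" --pt "0 0 0.024 0 0 0" --pt "0 0 0.03 0 0 0" --pt "0 0 0.03 0 0 0"

```text
clock: 13.03
ee_pos: [0.4864, -0.0634, 0.1058]
tool_rot: [-0.0, 0.676, 0.737, 0.0]
contact_force: [-4.0, 3.0, 11.1]
width: -0.001
grasp_force: 5.3
```

Request:
move_arm --pt "0 0 0.006 0 0 0" --pt "0 0 0.01 0 0 0" --pt "0 0 0.01 0 0 0"

```text
clock: 13.28
ee_pos: [0.4865, -0.0635, 0.1051]
tool_rot: [-0.0, 0.676, 0.737, 0.0]
contact_force: [-8.6, 3.4, 22.3]
width: -0.001
grasp_force: 11.5
```

The rigid stop is reached at 22 N. I'm holding for over a second.

Request:
move_arm --pt "0 0 0 0 0 0" --pt "0 0 0 0 0 0" --pt "0 0 0 0 0 0" --pt "0 0 0 0 0 0" --pt "0 0 0 0 0 0" --pt "0 0 0 0 0 0" --pt "0 0 0 0 0 0" --pt "0 0 0 0 0 0" --pt "0 0 0 0 0 0" --pt "0 0 0 0 0 0" --pt "0 0 0 0 0 0" --pt "0 0 0 0 0 0" --pt "0 0 0 0 0 0"

```text
clock: 14.37
ee_pos: [0.4865, -0.0635, 0.1051]
tool_rot: [-0.0, 0.676, 0.737, 0.0]
contact_force: [-8.3, 3.3, 23.0]
width: -0.001
grasp_force: 11.3
```

Request:
move_arm --pt "0 0 -0.03 0 0 0" --pt "0 0.004 -0.06 0 0 0" --pt "0 0.008 -0.09 0 0 0" --pt "0 0.013 -0.12 0 0 0" --pt "0 0.018 -0.15 0 0 0" --pt "0 0.024 -0.18 0 0 0" --pt "0 0.031 -0.21 0 0 0" --pt "0 0.038 -0.24 0 0 0" --pt "0 0.045 -0.27 0 0 0" --pt "0 0.052 -0.3 0 0 0" --pt "0 0.052 -0.34 0 0 0" --pt "0 0.052 -0.42 0 0 0" --pt "0 0.052 -0.52 0 0 0" --pt "0 0.052 -0.6 0 0 0" --pt "0 0.052 -0.6 0 0 0"

```text
clock: 15.62
ee_pos: [0.5019, -0.064, 0.2572]
tool_rot: [0.004, 0.676, 0.737, 0.002]
contact_force: [0.9, 0.0, 0.8]
width: -0.001
grasp_force: 0.0
```

Run:
```python
from h import *
s=status.sense();print(s['ee_pos'],s['contact_force'])
d=cap('side');cv2.imwrite('pics/s9.png',cv2.resize(d['img'][130:400,130:420,::-1],(640,596)))
Q=cloud(d);o=np.load('side0.npz');im=d['img'].astype(int)
for n,P,i in (('now',Q,im),('start',o['P'],o['img'].astype(int))):
    y=P[(i[...,0]>150)&(i[...,1]>100)&(i[...,2]<60)];y=y[np.isfinite(y[:,0])];y=y[(y[:,0]>.5)&(y[:,0]<.75)];print(n,len(y),np.polyfit(y[:,0]-.6,y[:,2],1))
```

```text
[ 0.50192597 -0.06395271  0.25723954] [0.9418993  0.03710891 0.75916795]
now 527 [-0.29198906  0.12511096]
start 585 [-0.28874569  0.12497537]
```

View pics/s9.png

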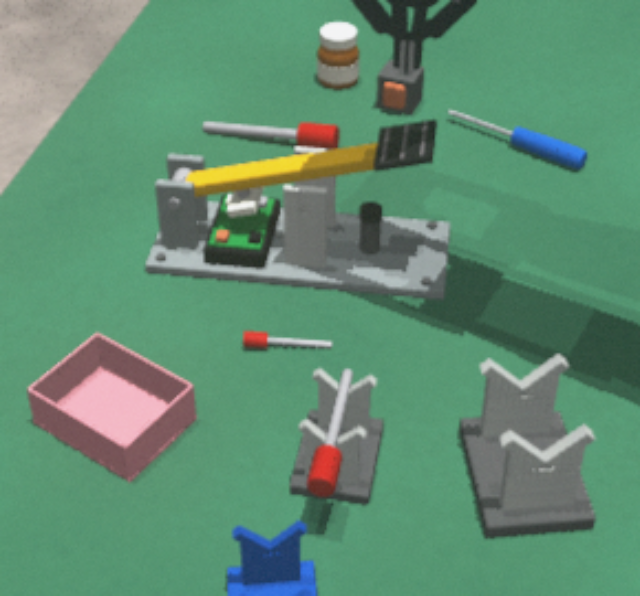

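The pedal is fully up, with the same slope as at the start. The pin lies in both notches, with the knob at (325,468), and the bystanders are where they were.

```bash
python3 -c "
from cell import job
print(job.close_job())"
```

```text
the job is handed in; nothing more can be done
None
```

The pin lies centred in both notches of the small grey rest, the pedal was held at its stop for over a second and came all the way back up, and I handed the job in; early on I pushed the pin the wrong way, pressing its knob against the press cheek with about 32 N at the wrist, with no damage seen.

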